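# Show which sample goes where

### The arm

A 7-joint arm with a two-finger parallel gripper is mounted at the origin on the work surface. World frame = base frame: x ahead of the robot, y to its left, z up, the work surface at z = 0. Lengths are in m, angles in rad, forces in N, time in s.
With the tool pointing down it reaches from about 0.4 to 0.875 m from the base axis. Payload 6.5 kg.
Tool frame: the origin (TCP) lies midway between the tips of the shut fingers; the grasp point (between the pads) lies 19 mm behind it; y points along the fingers, x is the direction in which the jaws open and shut, and the axes are right-handed (so a half turn about y gives the same grasp; the last joint's range is limited). The gripper opens to 85 mm and grips with 20 to 120 N. Pads are 22 mm wide; open, the fingers measure 114 mm over their backs; the gripper's body (76 mm by 85 mm) begins 54 mm behind the grasp point. The pads swing forward as they close: fully open they stand 13 mm farther back than shut.
Start: joints at [-1.307, 0.536, -0.004, 1.538, 0.003, 1.067, -0.071], TCP at [0.211, 0.615, 0.231] pointing down, gripper open.
Joint ranges: [-2.7, 2.7], [-0.37, 2.16], [-1.27, 1.26], [0.24, 2.4], [-1.31, 4.45], [0.19, 1.91], [-2.76, 2.76]. Speed limits (rad/s): [2.39, 2.39, 3.14, 3.14, 3.14, 3.14, 3.14].

### API

Orientations are given as a unit quaternion [x, y, z, w].
In Python, from bench import manip gives the robot as it stands.
- The arm moves only by the tool servo_tool, never from a script. Its argument "deltas" is text: rows parted by semicolons, each of 5 numbers parted by spaces: the finger opening in m, from 0 to 0.0854, then the shift along the tool's x, y, z in m, then the turn about the tool's y in degrees. A call has 1 to 20 rows; each row shifts and turns the commanded pose from where the row before left it, along the tool's axes as they then stand; what a row does not reach is not made up. A row lasts 1/12 s, in which the tool goes at most 41.7 mm and 7.16 degrees, less where a joint would pass 70% of its speed; a pose out of reach is approached as far as the arm can. A call is refused whole if a number of a shift passes 0.0417 or a number of a turn 7.16, either way. A call with a gripper value outside its range is refused whole. The fingers move at their own pace and stop on an object; "force" is the grip in N (left out, the last holds). Time passes only in rows, so rows that do not move let the fingers close. It gives the time, the measured TCP pose, the force and the opening at its end, in the units of the state.
- manip.get_state(): the state, without advancing time (a new reading comes with each control period).
- manip.camera(name): name is "scene" or "top"; returns a dict with "color" (480x640x3 uint8, red, green, blue), "z_map" (480x640 float32, m along the optical axis (not along the pixel's ray), 0 where there is no reading), "camera_matrix" (3x3 intrinsics, pixels), "R" (3x3) and "t" (3): a world point X has camera coordinates R X + t. Camera axes: x right, y down, z forward; pixel columns grow to the right and rows downward; lengths in m; the calibration is good to about 2 mm. A picture is of the moment at which its call begins.
- manip.close_job(): hands the job in, once; it reports no verdict.
The state is a dict: "time_s": time; "joint_positions": joint angles; "qvel": joint speeds; "joint_torque": joint torques, N m; "ee_pos": TCP position; "ee_rot": TCP orientation; "ft_force": force on the tool from outside, world axes, zero at the start; "moment": the same for the moment, N m; "grip_width": opening from 0.0 (shut) to 1.0 (fully open).
Only numpy, scipy, OpenCV 4.12 (cv2) and the standard library are available. Lean on these libraries where they do the work, as an engineer would, in place of code of your own. Each camera call takes 0.05 s, during which the arm holds its last target. There are 200 camera calls.

### The job

Show the new colleague the next job at the bench: point from straight above at the orange-capped tube in the rack, fingertips two or three centimetres over the middle of its cap, for about two seconds. Then point in the same way at the middle of the empty well marked by the yellow ring in the heating block, and finish still pointing there, after about two seconds. Touch, move and pick up nothing, and point at no other tube: where you cross the other caps, keep the fingertips at least five centimetres above them.

Things in the scene. Friction and masses are not known exactly. Their poses are not given: they have to be found in the camera images.
- orange_tube: The tube with the ORANGE cap, the next sample: clear screw-cap sample tube, 30 mm across and 115 mm tall, standing upright; origin at the centre of its underside, z up along the tube, so the top of the cap (34 mm across, 14 mm high) is at z = 115 mm. It stands in any one of five cells of the white rack.
- marker: Flat yellow ring, 50 mm outside, 35 mm inside diameter, 3 mm thick, fixed on the flat top of the aluminium heating block around the mouth of its one empty well; origin at the centre of its underside, in the plane of the block's top at the well's mouth (100 mm above the table), z up. Well 33 mm across, 80 mm deep. The three wells lie in a row 55 mm apart; it may be the middle or an end one, and the caps of tubes in the other wells rise 35 mm above the block's top.
- rack: White open-topped tube rack, fixed, 93 x 137 x 70 mm high, 2 x 3 cells 44 mm apart centre to centre (3 along its y), floor 5 mm thick, so the cap tops stand 120 mm above the table and neighbouring caps 10 mm apart; one cell is empty. Origin at the centre of its underside. It may be on the left or on the right.
- block: Aluminium dry-block heater with grey side plates, fixed, 118 x 200 x 100 mm high, three wells in a row along its y. Origin at the centre of its underside. It is on the other side from the rack.
- beaker: Empty glass beaker, 68 mm across, 90 mm tall, loose, further from the robot than rack and block; origin at the centre of its underside.
- petri: Closed glass dish, 94 mm across, 17 mm high, loose, between rack and block; origin at the centre of its underside.
- blue_tube1: A tube with a BLUE cap in the rack, to be left alone: clear screw-cap sample tube, 30 mm across and 115 mm tall, standing upright; origin at the centre of its underside, z up along the tube, so the top of the cap (34 mm across, 14 mm high) is at z = 115 mm. 
- blue_tube2: A tube with a BLUE cap in the rack, to be left alone: clear screw-cap sample tube, 30 mm across and 115 mm tall, standing upright; origin at the centre of its underside, z up along the tube, so the top of the cap (34 mm across, 14 mm high) is at z = 115 mm. 
- blue_tube3: A tube with a BLUE cap in the rack, to be left alone: clear screw-cap sample tube, 30 mm across and 115 mm tall, standing upright; origin at the centre of its underside, z up along the tube, so the top of the cap (34 mm across, 14 mm high) is at z = 115 mm. 
- blue_tube4: A tube with a BLUE cap in the rack, to be left alone: clear screw-cap sample tube, 30 mm across and 115 mm tall, standing upright; origin at the centre of its underside, z up along the tube, so the top of the cap (34 mm across, 14 mm high) is at z = 115 mm. 
- white_tube1: A tube with a WHITE cap, in a well of the heating block, to be left alone: clear screw-cap sample tube, 30 mm across and 115 mm tall, standing upright; origin at the centre of its underside, z up along the tube, so the top of the cap (34 mm across, 14 mm high) is at z = 115 mm. Its underside is 20 mm and its cap top 135 mm above the table.
- white_tube2: A tube with a WHITE cap, in a well of the heating block, to be left alone: clear screw-cap sample tube, 30 mm across and 115 mm tall, standing upright; origin at the centre of its underside, z up along the tube, so the top of the cap (34 mm across, 14 mm high) is at z = 115 mm. Its underside is 20 mm and its cap top 135 mm above the table.

How it is judged:
On the way, in this order (a step that is already met when the one before it is completed fails the run):
1. The fingertips point at the orange cap from just above it for 1.5 s (horizontal distance between the grasp point and orange_tube below 0.015 m and z of the grasp point in the frame of orange_tube between 0.135 and 0.18 m), for 1.5 s.
2. Then they point at the ringed empty well from just above it for 1 s (horizontal distance between the grasp point and marker below 0.015 m and z of the grasp point in the frame of marker between 0.022 and 0.068 m), for 1 s.
At the end, for the whole second after the job is handed in: Between the finger pads (about 19 mm behind the fingertips) the tool is within 15 mm, horizontally, of the ringed well's centre and 22 to 68 mm above the block's top; all tubes, the beaker and the dish are at rest, upright (within 0.15 rad) and within 10 mm of their starts (all of step 2 and distance of each of orange_tube, blue_tube1, blue_tube2, blue_tube3, blue_tube4, white_tube1, white_tube2, beaker, petri from where it was at the start of the episode below 0.01 m and angle between each of orange_tube, blue_tube1, blue_tube2, blue_tube3, blue_tube4, white_tube1, white_tube2's own z axis and vertical below 0.15 rad and linear speed of each of orange_tube, blue_tube1, blue_tube2, blue_tube3, blue_tube4, white_tube1, white_tube2 below 0.02 m/s); the robot touches nothing.
It fails at once if The robot touches something (over 0.5 N) (contact force between any of the fingers, the arm and anything else above 0.5 N).
It fails at once if A tube, the beaker or the dish is moved or lifted by more than 10 mm (distance of any of orange_tube, blue_tube1, blue_tube2, blue_tube3, blue_tube4, white_tube1, white_tube2, beaker, petri from where it was at the start of the episode above 0.01 m).
It fails at once if The fingertips point at a wrong tube (within 12 mm of its axis, less than about 46 mm over its cap) ((horizontal distance between the grasp point and blue_tube1 below 0.012 m and z of the grasp point in the frame of blue_tube1 between 0 and 0.18 m) or (horizontal distance between the grasp point and blue_tube2 below 0.012 m and z of the grasp point in the frame of blue_tube2 between 0 and 0.18 m) or (horizontal distance between the grasp point and blue_tube3 below 0.012 m and z of the grasp point in the frame of blue_tube3 between 0 and 0.18 m) or (horizontal distance between the grasp point and blue_tube4 below 0.012 m and z of the grasp point in the frame of blue_tube4 between 0 and 0.18 m) or (horizontal distance between the grasp point and white_tube1 below 0.012 m and z of the grasp point in the frame of white_tube1 between 0 and 0.18 m) or (horizontal distance between the grasp point and white_tube2 below 0.012 m and z of the grasp point in the frame of white_tube2 between 0 and 0.18 m)).
It also fails if it takes over 43 s, if anything falls off the work surface, if the arm or the gripper's body presses on something with over 40 N, if the wrist force passes 120 N, or if a joint passes its speed limit or range.

## Working session

There is one attempt and no reset: what is moved stays moved. The work goes in short steps, Python scripts to look and compute and a tool call to move; the robot and the scene stay as the last step left them, time stands still between calls to the robot, and variables do not carry over. Pictures are saved under pics/ and viewed, about 8 in all and at most 12, crops included, and the job is handed in when it is done.

Besides the shell and the picture viewer there is one more tool, called after ">>>" by a JSON object that holds its "api" and its "payload", one argument or row to a line. servo_tool: Moves the arm, as the interface text tells. Its arguments: {"type":"object","properties":{"deltas":{"type":"string"},"force":{"type":"number"}},"required":["deltas"]}

```bash
mkdir -p pics; python3 - <<'E'
from bench import manip
import cv2,numpy as np
s=manip.get_state(); print({k:np.round(s[k],3).tolist() for k in("time_s","ee_pos","ee_rot","grip_width","joint_positions")})
for n in("top","scene"):
    c=manip.camera(n); cv2.imwrite(f"pics/{n}0.png",c["color"][:,:,::-1]); np.savez(f"{n}0.npz",**c)
    print(n,c["camera_matrix"].tolist(),np.round(-c["R"].T@c["t"],3))
E
```

```text
{'time_s': 0.0, 'ee_pos': [0.21, 0.614, 0.23], 'ee_rot': [0.576, 0.411, -0.412, -0.575], 'grip_width': 0.998, 'joint_positions': [-1.307, 0.537, -0.004, 1.539, 0.003, 1.067, -0.071]}
top [[531.1120582998544, 0.0, 318.08701044618556], [0.0, 531.1120582998544, 235.05790785700506], [0.0, 0.0, 1.0]] [0.501 0.004 1.067]
scene [[468.15331820056406, 0.0, 317.9112242061895], [0.0, 468.15331820056406, 240.4010452547931], [0.0, 0.0, 1.0]] [0.947 0.359 0.762]
```

View pics/top0.png

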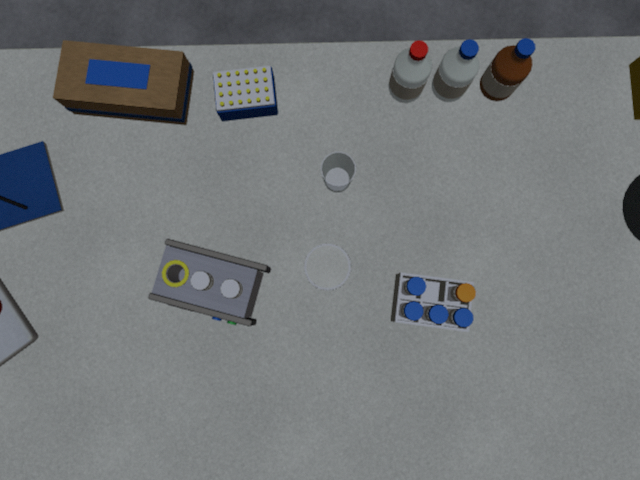

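View pics/scene0.png

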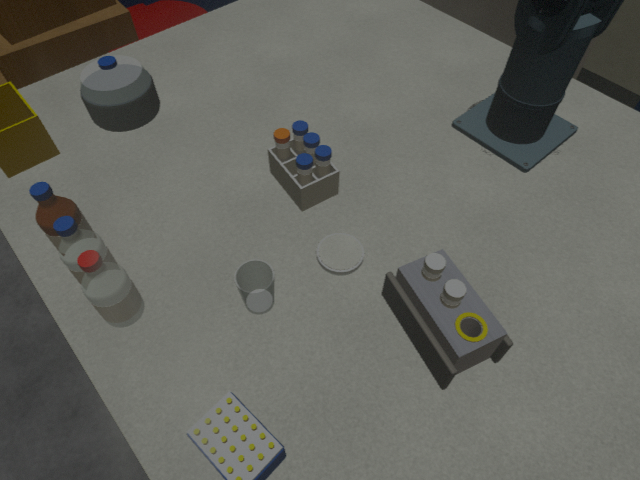

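The top view shows the orange cap at about (465,293) in the rack on the right. The yellow ring is at about (176,273), at the left end of the block, with white caps at (201,281) and (231,289). The scene view agrees. The arm is out of the top view.

```bash
python3 - <<'E'
from bench import manip
import cv2,numpy as np
from scipy.spatial.transform import Rotation as Ro
def ray(c,u,v,z):
    R,t,K=c["R"],c["t"],c["camera_matrix"]; o=-R.T@t; d=R.T@np.linalg.solve(K,[u,v,1]); return o+d*(z-o[2])/d[2]
H={"orange":((5,150,80),(18,255,255),.120),"yellow":((24,120,70),(35,255,255),.103),"blue":((100,130,60),(125,255,255),.12),"white":None}
for n in("top","scene"):
    c=dict(np.load(f"{n}0.npz")); hsv=cv2.cvtColor(c["color"],cv2.COLOR_RGB2HSV)
    for k in("orange","yellow","blue"):
        lo,hi,z=H[k]; m=cv2.inRange(hsv,lo,hi)
        for q in cv2.findContours(m,cv2.RETR_EXTERNAL,cv2.CHAIN_APPROX_NONE)[0]:
            a=cv2.contourArea(q)
            if a<60: continue
            (u,v),r=cv2.minEnclosingCircle(q)
            if k=="yellow" and len(q)>5: (u,v),ax,_=cv2.fitEllipse(q)
            else: ax=(2*r,2*r)
            p=ray(c,u,v,z)
            if np.hypot(*p[:2])>.8: continue
            print(n,k,round(u),round(v),"ax",np.round(ax,1),"area",a,np.round(p,3),"size mm",np.round(np.array(ax)*c["z_map"][int(v),int(u)]/c["camera_matrix"][0,0]*1e3), "z px",np.round((c["R"].T@(np.linalg.solve(c["camera_matrix"],[u,v,1])*c["z_map"][int(v),int(u)]-c["t"]))[2],3))
c=dict(np.load("top0.npz"))
for u,v in((201,281),(231,289)): print("white",ray(c,u,v,.135).round(3))
s=manip.get_state(); print(Ro.from_quat(s["ee_rot"]).as_matrix().round(3))
E
```

```text
top orange 465 292 ax [18.5 18.5] area 232.0 [ 0.519 -0.244  0.12 ] size mm [33. 33.] z px 0.121
top yellow 175 273 ax [25.2 26.1] area 514.5 [0.562 0.276 0.103] size mm [48. 50.] z px 0.052
top blue 463 317 ax [19.5 19.5] area 259.5 [ 0.475 -0.237  0.12 ] size mm [34. 34.] z px 0.119
top blue 438 314 ax [19.5 19.5] area 260.5 [ 0.482 -0.195  0.12 ] size mm [34. 34.] z px 0.121
top blue 413 310 ax [19.4 19.4] area 256.5 [ 0.488 -0.151  0.12 ] size mm [34. 34.] z px 0.119
top blue 416 286 ax [19.4 19.4] area 251.0 [ 0.531 -0.157  0.12 ] size mm [34. 34.] z px 0.121
scene orange 282 134 ax [15.3 15.3] area 117.5 [ 0.521 -0.238  0.12 ] size mm [31. 31.] z px 0.116
scene yellow 471 327 ax [26.8 33. ] area 692.0 [0.562 0.278 0.103] size mm [43. 53.] z px 0.074
scene blue 304 160 ax [16. 16.] area 129.0 [ 0.533 -0.153  0.12 ] size mm [31. 31.] z px 0.117
scene blue 323 150 ax [14.9 14.9] area 121.0 [ 0.489 -0.148  0.12 ] size mm [29. 29.] z px 0.115
scene blue 311 138 ax [14.9 14.9] area 114.5 [ 0.482 -0.192  0.12 ] size mm [30. 30.] z px 0.119
scene blue 300 126 ax [14.4 14.4] area 102.5 [ 0.477 -0.233  0.12 ] size mm [30. 30.] z px 0.119
white [0.545 0.221 0.135]
white [0.53  0.168 0.135]
[[ 0.324 -0.    -0.946]
 [ 0.946 -0.002  0.324]
 [-0.002 -1.    -0.   ]]
```

>>> {"api": "servo_tool", "payload": {
  "deltas": "0 0 -0.005 0 7.1; 0 0 -0.005 0 7.1; 0 0 -0.005 0 7.1; 0 0 -0.005 0 7.1; 0 0 0 0 7.1; 0 0 0 0 7.1; 0 0 0 0 7.1; 0 0 0 0 7.1; 0 0 0 0 7.1; 0 0 0 0 7.1; 0 0 0 0 0; 0 0 0 0 0"
}}

```text
time_s: 1.1
ee_pos: [0.2102, 0.6148, 0.2509]
ee_rot: [0.707, 0.002, -0.002, -0.707]
ft_force: [0.5, -0.7, 0.3]
grip_width: -0.0
```

>>> {"api": "servo_tool", "payload": {
  "deltas": "0 0.024 0 -0.026 0; 0 0.024 0 -0.026 0; 0 0.024 0 -0.026 0; 0 0.024 0 -0.026 0; 0 0.024 0 -0.026 0; 0 0.024 0 -0.026 0; 0 0.024 0 -0.026 0; 0 0.024 0 -0.026 0; 0 0.024 0 -0.026 0; 0 0.024 0 -0.026 0; 0 0.024 0 -0.026 0; 0 0.024 0 -0.026 0; 0 0 0 -0.03 0; 0 0 0 -0.03 0; 0 0 0 -0.03 0; 0 0 0 -0.03 0; 0 0 0 -0.03 0; 0 0 0 -0.03 0; 0 0 0 -0.03 0; 0 0 0 -0.03 0"
}}

```text
time_s: 2.77
ee_pos: [0.4993, 0.062, 0.2514]
ee_rot: [-0.707, -0.002, 0.002, 0.707]
ft_force: [0.5, -1.1, 0.4]
grip_width: -0.0
```

>>> {"api": "servo_tool", "payload": {
  "deltas": "0 0.002 0 -0.0305 0; 0 0.002 0 -0.0305 0; 0 0.002 0 -0.0305 0; 0 0.002 0 -0.0305 0; 0 0.002 0 -0.0305 0; 0 0.002 0 -0.0305 0; 0 0.002 0 -0.0305 0; 0 0.002 0 -0.0305 0; 0 0.002 0 -0.0305 0; 0 0.002 0 -0.0305 0; 0 0 0 0 0; 0 0 0 0 0; 0 0 0 0 0"
}}

```text
time_s: 3.85
ee_pos: [0.52, -0.2408, 0.251]
ee_rot: [-0.707, -0.001, 0.002, 0.707]
ft_force: [-0.1, 0.3, -0.2]
grip_width: -0.004
```

>>> {"api": "servo_tool", "payload": {
  "deltas": "0 0 0.0105 -0.001 0; 0 0 0.0105 0 0; 0 0 0.0105 0 0; 0 0 0.0105 0 0; 0 0 0.0105 0 0; 0 0 0.0105 0 0; 0 0 0.0105 0 0; 0 0 0.0105 0 0; 0 0 0.0105 0 0; 0 0 0.0105 0 0; 0 0 0 0 0; 0 0 0 0 0; 0 0 0 0 0"
}}

```text
time_s: 4.93
ee_pos: [0.5204, -0.2427, 0.1466]
ee_rot: [0.707, 0.001, -0.0, -0.707]
ft_force: [0.2, 0.3, 0.5]
grip_width: 0.001
```

```bash
python3 - <<'E'
from bench import manip
import cv2
c=manip.camera("scene"); cv2.imwrite("pics/s1.png",cv2.resize(c["color"][60:220,200:420,::-1],None,fx=3.5,fy=3.5))
E
```

```text
(no output)
```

View pics/s1.png

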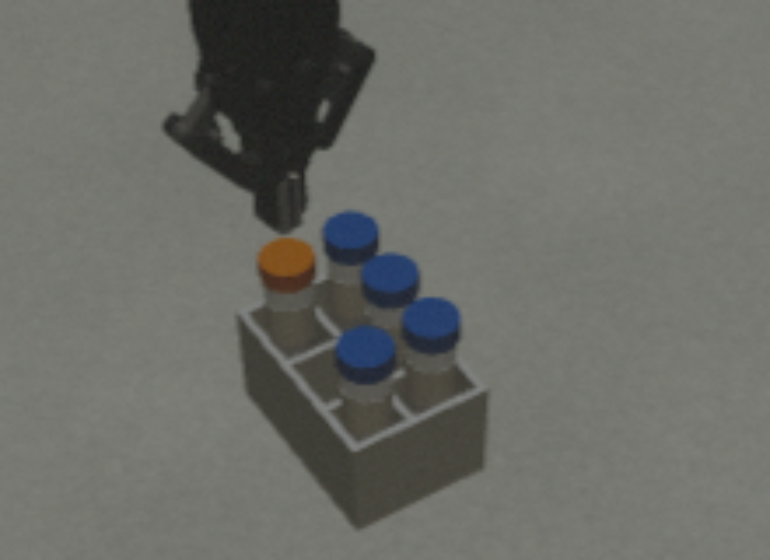

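The crop shows the shut fingertips at about (285,228), directly over the orange cap at (287,262), and nothing is touched. I'll hold for 2 s and then rise.

>>> {"api": "servo_tool", "payload": {
  "deltas": "0 0 0 0 0;0 0 0 0 0;0 0 0 0 0;0 0 0 0 0;0 0 0 0 0;0 0 0 0 0;0 0 0 0 0;0 0 0 0 0;0 0 0 0 0;0 0 0 0 0;0 0 0 0 0;0 0 0 0 0;0 0 0 0 0;0 0 0 0 0;0 0 0 0 0;0 0 0 0 0;0 0 0 0 0;0 0 0 0 0;0 0 0 0 0;0 0 0 0 0"
}}

```text
time_s: 6.65
ee_pos: [0.5201, -0.2424, 0.1463]
ee_rot: [0.707, 0.001, -0.001, -0.707]
ft_force: [-0.1, 0.7, -0.6]
grip_width: 0.002
```

>>> {"api": "servo_tool", "payload": {
  "deltas": "0 0 0 0 0;0 0 0 0 0;0 0 0 0 0;0 0 -0.0105 0 0;0 0 -0.0105 0 0;0 0 -0.0105 0 0;0 0 -0.0105 0 0;0 0 -0.0105 0 0;0 0 -0.0105 0 0;0 0 -0.0105 0 0;0 0 -0.0105 0 0;0 0 -0.0105 0 0;0 0 -0.0105 0 0;0 0 0 0 0;0 0 0 0 0"
}}

```text
time_s: 7.9
ee_pos: [0.5204, -0.2426, 0.2519]
ee_rot: [0.707, 0.001, -0.0, -0.707]
ft_force: [-0.2, 0.4, 0.2]
grip_width: -0.002
```

>>> {"api": "servo_tool", "payload": {
  "deltas": "0 0.0025 0 0.0305 0;0 0.0025 0 0.0305 0;0 0.0025 0 0.0305 0;0 0.0025 0 0.0305 0;0 0.0025 0 0.0305 0;0 0.0025 0 0.0305 0;0 0.0025 0 0.0305 0;0 0.0025 0 0.0305 0;0 0.0025 0 0.0305 0;0 0.0025 0 0.0305 0;0 0.0025 0 0.0305 0;0 0.0025 0 0.0305 0;0 0.0025 0 0.0305 0;0 0.0025 0 0.0305 0;0 0.0025 0 0.0305 0;0 0.0025 0 0.0305 0;0 0.0025 0 0.0305 0;0 0 0 0 0;0 0 0 0 0;0 0 0 0 0"
}}

```text
time_s: 9.57
ee_pos: [0.5614, 0.275, 0.2505]
ee_rot: [0.708, 0.0, -0.001, -0.707]
ft_force: [-0.4, -0.4, -0.8]
grip_width: -0.006
```

Next I descend about 120 mm to TCP z ≈ 0.131.

>>> {"api": "servo_tool", "payload": {
  "deltas": "0 0 0.01 0.001 0;0 0 0.01 0 0;0 0 0.01 0 0;0 0 0.01 0 0;0 0 0.01 0 0;0 0 0.01 0 0;0 0 0.01 0 0;0 0 0.01 0 0;0 0 0.01 0 0;0 0 0.01 0 0;0 0 0.01 0 0;0 0 0.01 0 0;0 0 0 0 0;0 0 0 0 0;0 0 0 0 0;0 0 0 0 0"
}}

```text
time_s: 10.9
ee_pos: [0.5622, 0.2773, 0.132]
ee_rot: [-0.707, -0.001, 0.0, 0.707]
ft_force: [0.6, 0.9, 0.2]
grip_width: -0.0
```

```bash
python3 - <<'E'
from bench import manip
import cv2
c=manip.camera("scene"); cv2.imwrite("pics/s2.png",cv2.resize(c["color"][200:400,360:560,::-1],None,fx=3,fy=3))
E
```

```text
(no output)
```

View pics/s2.png

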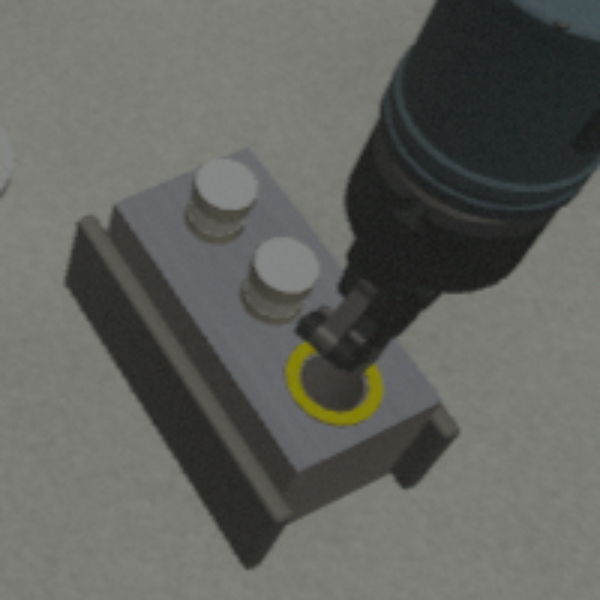

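The crop shows the fingertips at about (348,365), just above the well in the ring, whose centre is at about (335,383). They are clear of the white caps. I'll hold for 2 s and hand in.

>>> {"api": "servo_tool", "payload": {
  "deltas": "0 0 0 0 0;0 0 0 0 0;0 0 0 0 0;0 0 0 0 0;0 0 0 0 0;0 0 0 0 0;0 0 0 0 0;0 0 0 0 0;0 0 0 0 0;0 0 0 0 0;0 0 0 0 0;0 0 0 0 0;0 0 0 0 0;0 0 0 0 0;0 0 0 0 0;0 0 0 0 0;0 0 0 0 0;0 0 0 0 0;0 0 0 0 0;0 0 0 0 0"
}}

```text
time_s: 12.62
ee_pos: [0.5616, 0.2771, 0.1313]
ee_rot: [0.707, 0.001, -0.001, -0.707]
ft_force: [1.1, 0.6, -0.6]
grip_width: -0.003
```

```bash
python3 - <<'E'
from bench import manip
s=manip.get_state(); print(s["time_s"],s["ee_pos"],s["ft_force"]); print(manip.close_job())
E
```

```text
12.6167 [0.56162386 0.27712987 0.13127788] [ 1.06809746  0.64712645 -0.64133126]
the job is handed in; nothing more can be done
None
```

The arm pointed at the orange cap for about 2 s, then at the ringed empty well for about 2 s. I handed the job in at 12.6 s with it still pointing there. The hand-in gives no verdict, so the result isn't confirmed.

- **Orange cap:** with the gripper shut, the TCP was at (0.520, −0.242, 0.146), about 26 mm above the cap. I had measured the cap at (0.519, −0.244) in the top view and (0.521, −0.238) in the scene view, a 6 mm difference in y.
- **Ringed well:** the TCP finished at (0.562, 0.277, 0.131), about 31 mm above the block's top. The two views put the ring at (0.562, 0.276) and (0.562, 0.278).
- **Crossing:** between the two points I kept the fingertips at z ≈ 0.25, at least 11 cm above all the caps.
- **Touching:** pictures at both points showed the fingers clear of everything nearby. Wrist force stayed within the noise of about 1 N. I did not re-measure the tubes, beaker or dish at the end.

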